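# Grease the carving vice

### The arm

A 6-joint arm with a two-finger parallel gripper is mounted at the origin on the work surface. World frame = base frame: x ahead of the robot, y to its left, z up, the work surface at z = 0. Lengths are in mm, angles in rad, forces in N, time in s.
With the tool pointing down it reaches from about 350 to 875 mm from the base axis. Payload 4.2 kg.
Tool frame: the origin (TCP) lies on the mounting face of the last link; the fingertips stand 173 mm ahead of it and the grasp point (between the pads) lies grip_point_offset ahead of it (grip_point_offset is the distance from the TCP to the grasp point, in mm); z points along the fingers, y is the line along which they close (so a half turn about z gives the same grasp; the last joint's range is limited). The gripper opens to 85 mm and grips with 20 to 120 N. Pads are 22 mm wide; open, the fingers measure 114 mm over their backs; the gripper's body (76 mm by 85 mm) begins 54 mm behind the grasp point. The pads swing forward as they close: fully open they stand 13 mm farther back than shut.
Start: joints at [-0.967, 0.385, 0.008, 0, -1.194, -0.259], TCP at [211.27, -588.188, 404.712] pointing down, gripper open.
Joint ranges: [-3.14, 3.14], [-1.21, 2.06], [-1.07, 1.41], [-3.16, 2.05], [-2.99, -0.16], [-3.1, 3.1]. Speed limits (rad/s): [2.79, 2.79, 3.14, 3.14, 3.14, 3.14].

### API

Orientations are given as a unit quaternion [x, y, z, w].
In Python, from bench import read_state, get_image, job_done, recognise, place_of, grip_point_offset gives the robot as it stands. The module is installed in compiled form; this text tells all that it offers.
- The arm moves only by the tool carry_out, never from a script. Its arguments are lists of equal length, an entry for each row: "slide": the shift along the tool's x, y, z in m, a list of three; "roll": the turn about the tool's z in degrees; "claw": the finger opening in m, from 0 to 0.0854. A call has 1 to 8 rows; each row is the pose to reach, as a shift and turn from the pose commanded when the call began, along the tool's axes at that moment; what a row does not reach only later rows make up. A row lasts 1/8 s, in which the tool goes at most 62.5 mm and 10.7 degrees, less where a joint would pass 70% of its speed; a pose out of reach is approached as far as the arm can. A call with a gripper value outside its range is refused whole. The fingers move at their own pace and stop on an object; the grip force is fixed at half the most. Time passes only in rows, so rows that repeat a pose let the fingers close. It gives the time, the measured TCP pose, the force, the opening and the grip force at its end, in the units of the state.
- read_state(): the state, without advancing time (a new reading comes with each control period).
- get_image(name): name is "scene" or "top"; returns a dict with "img" (400x640x3 uint8, red, green, blue), "z_map" (400x640 float32, mm along the optical axis (not along the pixel's ray), 0 where there is no reading), "mtx" (3x3 intrinsics, pixels), "world_from_camera" (4x4, takes a point from camera to world coordinates). Camera axes: x right, y up, looking along -z (the intrinsics and any distortion apply to the point x, -y, -z); pixel columns grow to the right and rows downward; lengths in mm; the calibration is good to about 2 mm. A picture is of the moment at which its call begins.
- job_done(): hands the job in; it is judged then, once.
Trained networks look in a picture, given as the dict that the camera call returned (one of the last four; its "shot" number tells which), for a name from the list of things; names that differ only in an ending like _2 or _b are one class to them, and where a whole thing is asked for, a point or a joint stands for the part that bears it (a point fixed in the world has none). Each returns a list of dicts, best first, with "conf" (0 to 1); they miss things now and then, are a little off and sometimes report something else, mostly with a low value. They report only what shows in the picture. A call takes as long as a camera call.
- recognise(picture, thing): "at" ([column, row] in pixels, amid what is visible of it).
- place_of(picture, thing): "at" ([column, row] in pixels: a listed point, or the origin of a listed thing).
The state is a dict: "clock": time; "joints": joint angles; "joint_vel": joint speeds; "joint_efforts": joint torques, N m; "position": TCP position; "ee_rot": TCP orientation; "contact_force": force on the tool from outside, world axes, zero at the start; "wrist_torque": the same for the moment, N m; "gripper_width": finger opening in mm; "grasp_force": force on a finger pad.
Only numpy, scipy, OpenCV 4.12 (cv2) and the standard library are available. Lean on these libraries where they do the work, as an engineer would, in place of code of your own. Each camera call takes 0.05 s, during which the arm holds its last target. There are 200 camera calls.

### The job

Take the push-type grease gun out of the wooden tool block and press its coupler squarely onto the tilted grease nipple of the blue bench vice until it snaps on. Then push on along the nipple, taking its spring sleeve all the way down, and finish like that: still gripping the gun and holding it pressed home against the spring. Leave everything else on the bench where it is.

Things in the scene. Friction and masses are not known exactly. Their poses are not given: they have to be found in the camera images.
- gun: push-type grease gun, the only all-metal tool in the block, round, 126 mm tall, 0.25 to 0.4 kg, standing mouth down. Origin at the centre of its open mouth (lower end), z along its axis from mouth to rear. Coupler head 30 mm across, z 0 to 36 mm; bore 23 mm across, 30 mm deep, with a rounded lip inside the mouth (opening 16 mm)
- gun_grip (a point): point on the gun's axis 88 mm from its mouth, to grip: the straight barrel is 28 mm across from 50 to 120 mm from the mouth; below it a neck 18 mm across, above it a 12 mm pin up to 126 mm
- rack: dark wooden tool block 75 x 260 x 32 mm, fixed, with three holes 35 mm across and 20 mm deep in a row along its y axis (at -90, 0 and +90 mm); the gun stands loosely in one of them, the hole floor being 12 mm above the bench; origin at the centre of its underside
- vice: blue bench vice, fixed; origin at the centre of its underside. Round base 110 mm across, slide housing 70 mm (its x) by 150 mm (its y), 76 mm high; jaws at its -y side to 118 mm high holding a wooden offcut to 130 mm; screw and T-bar to y = -175 mm. The nipple leans to its -x side, which faces the robot within 0.5 rad
- nipple: steel grease nipple on a round tilted boss 38 mm across on the vice, leaning 0.48 rad from vertical. Origin at the centre of the boss's face, z outwards along the nipple. A post 14 mm across, 34 mm long, with three spring catches standing out 3.5 mm at z = 24 mm. Pushing takes about 8 N as the gun's mouth nears z = 24 mm; then the lip snaps over them, drawing the gun on to z = 16 mm
- nipple_tip (a point): tip of the nipple, on its axis, 34 mm from the nipple's origin; the last 4 mm taper from 14 to 6 mm across
- nipple_seat (a point): point on the nipple's axis 6 mm from its origin, where the centre of the gun's mouth is when the sleeve is all the way down
- sleeve (a joint): how far the flat-topped sprung sleeve (30 mm across, round the nipple's root, its top at nipple z = 16 mm when up) is pushed into the boss by the gun's mouth, m: 0 up, 0.010 at its stop. Spring about 4 N to start, 13 N at the stop; it pushes the gun back up to the catches unless the gun is held down
- riffler: bystander: wooden tool handle 100 mm tall, 29 mm across, standing in the tool block; origin at the centre of its underside
- burnisher: bystander: wooden foot 29 mm across and 40 mm tall with a thin steel stem and a 20 mm ball on top, 105 mm tall, standing in the tool block; origin at the centre of its underside
- gouge1: bystander: carving gouge 210 mm long lying on the bench; origin mid-length on its underside
- gouge2: bystander: second carving gouge 210 mm long lying on the bench; origin mid-length on its underside
- mug: bystander: white mug 80 mm across, 90 mm tall; origin at the centre of its underside
- glue: bystander: white glue bottle 44 mm across, 110 mm tall; origin at the centre of its underside
- mallet: bystander: round wooden carver's mallet standing on its head, 80 mm across, 205 mm tall; origin at the centre of its underside
- stone: bystander: grey sharpening stone 50 x 150 x 25 mm; origin at the centre of its underside

How it is judged:
By the outcome, as a careful person would: the job done as asked, in the order asked, and still so for the second after the job is handed in, while the arm keeps its last pose, push and grip.
It also fails if it takes over 35 s, if anything falls off the work surface, if the arm or the gripper's body presses on something with over 40 N, if the wrist force passes 120 N, or if a joint passes its speed limit or range.

## Working session

There is one attempt and no reset: what is moved stays moved. The work goes in short steps, Python scripts to look and compute and a tool call to move; the robot and the scene stay as the last step left them, time stands still between calls to the robot, and variables do not carry over. Pictures are saved under pics/ and viewed, at most 10 in all, crops included, and the job is handed in when it is done.

Besides the shell and the picture viewer there is one more tool, called as name([rows], argument=value, ...), one row to a line, values as JSON. carry_out: Moves the arm, as the interface text tells. Its arguments: {"type":"object","properties":{"slide":{"type":"array"},"roll":{"type":"array"},"claw":{"type":"array"}},"required":["slide","roll","claw"]}

```bash
mkdir -p pics
cat > h.py <<'E'
import numpy as np, cv2
from scipy.spatial.transform import Rotation as R
from bench import *
def world(p,u,v,z):
    K=p["mtx"];c=np.array([(u-K[0,2])/K[0,0]*z,-(v-K[1,2])/K[1,1]*z,-z,1]);return (p["world_from_camera"]@c)[:3]
def ray(p,uv):
    T=p["world_from_camera"];a=world(p,uv[0],uv[1],1.);o=T[:3,3];d=a-o;return o,d/np.linalg.norm(d)
def cloud(p):
    z=p["z_map"];v,u=np.nonzero(z>0);K=p["mtx"];z=z[v,u]
    c=np.stack([(u-K[0,2])/K[0,0]*z,-(v-K[1,2])/K[1,1]*z,-z,np.ones_like(z)])
    return (p["world_from_camera"]@c)[:3].T,u,v
def atz(p,uv,h):
    o,d=ray(p,uv);return o+d*(h-o[2])/d[2]
def tri(p,a,q,b):
    o1,d1=ray(p,a);o2,d2=ray(q,b);A=np.stack([d1,-d2],1);s=np.linalg.lstsq(A,o2-o1,rcond=None)[0]
    x,y=o1+d1*s[0],o2+d2*s[1];return (x+y)/2,np.linalg.norm(x-y)
E
python3 - <<'E'
from h import *
np.set_printoptions(precision=1,suppress=True)
print(grip_point_offset, read_state())
P={n:get_image(n) for n in("scene","top")}
for n,p in P.items():
    cv2.imwrite(f"pics/{n}.png",p["img"][...,::-1]); print(n,p.keys(),p["mtx"],p["world_from_camera"])
for t in ["gun","gun_grip","rack","vice","nipple","nipple_tip","nipple_seat","riffler","burnisher","mug","glue","mallet","stone"]:
    r={n:place_of(p,t) for n,p in P.items()}
    print(t,{n:[(np.round(d["at"],1).tolist(),round(d["conf"],2)) for d in x[:2]] for n,x in r.items()})
    if all(r.values()): print("   ",*tri(P["scene"],r["scene"][0]["at"],P["top"],r["top"][0]["at"]))
np.savez("first.npz",**{n+k:p[k] for n,p in P.items() for k in("img","z_map","mtx","world_from_camera")})
E
```

```text
154.70000000000002 {'clock': 0.0, 'joints': array([-1. ,  0.4,  0. , -0. , -1.2, -0.3]), 'joint_vel': array([-0., -0., -0., -0., -0.,  0.]), 'joint_efforts': array([  0. , -39.2,  18.8,   4.2,  -0. ,   0. ]), 'position': array([ 211.2, -588. ,  403.6]), 'ee_rot': array([-0.2,  1. ,  0. , -0. ]), 'contact_force': array([ 0.4, -0.1, -0.4]), 'wrist_torque': array([ 0.,  0., -0.]), 'grasp_force': 0.0, 'gripper_width': 85.2546162765021}
scene dict_keys(['img', 'z_map', 'mtx', 'world_from_camera', 'shot']) [[442.5   0.  320.5]
 [  0.  442.5 197.5]
 [  0.    0.    1. ]] [[  -0.9   -0.4    0.3  986.5]
 [   0.5   -0.7    0.5  682.4]
 [   0.     0.6    0.8 1147.1]
 [   0.     0.     0.     1. ]]
top dict_keys(['img', 'z_map', 'mtx', 'world_from_camera', 'shot']) [[472.    0.  320.8]
 [  0.  472.  202.7]
 [  0.    0.    1. ]] [[   0.     1.    -0.1  365.8]
 [  -1.     0.     0.    11.8]
 [   0.     0.1    1.  1700.6]
 [   0.     0.     0.     1. ]]
gun {'scene': [([354.5, 250.8], 0.66)], 'top': [([282.3, 216.1], 0.48)]}
    [522.1 126.8   4.4] 3.293754030707667
gun_grip {'scene': [([357.4, 233.
[... 941 characters left out ...]
1 205.4  -9.7] 7.1482652857202025
burnisher {'scene': [([395.6, 297.4], 0.57)], 'top': [([229.7, 215.8], 0.47)]}
    [514.5 315.5  17.4] 8.910151375123952
mug {'scene': [([351.9, 351.0], 0.95), ([256.2, 125.8], 0.52)], 'top': [([215.7, 168.2], 0.72), ([259.8, 153.0], 0.61)]}
    [692.7 376.3  -4.3] 0.03131319601404883
glue {'scene': [([306.4, 126.0], 0.5)], 'top': [([434.1, 261.2], 0.46)]}
    [ 377.1 -420.6   13.9] 0.885015636684595
mallet {'scene': [([258.1, 124.8], 0.77)], 'top': [([465.2, 221.5], 0.88), ([276.3, 215.2], 0.36)]}
    [ 523.9 -539.7   -6.7] 1.6087281208624158
stone {'scene': [([451.7, 345.6], 0.77)], 'top': [([175.4, 235.8], 0.66)]}
    [447.4 502.6 -12.8] 16.50712654337421
```

```bash
python3 -c "
import cv2,numpy as np
a=cv2.imread('pics/scene.png');b=cv2.imread('pics/top.png');cv2.imwrite('pics/both.png',cv2.resize(np.vstack([a,b]),(480,600)))"
```

```text
(no output)
```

View pics/scene.png

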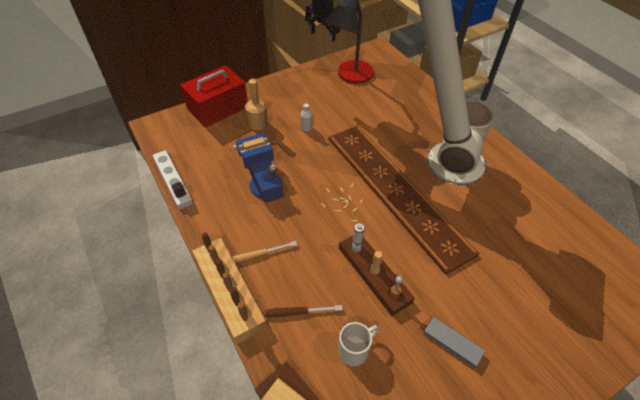

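View pics/top.png

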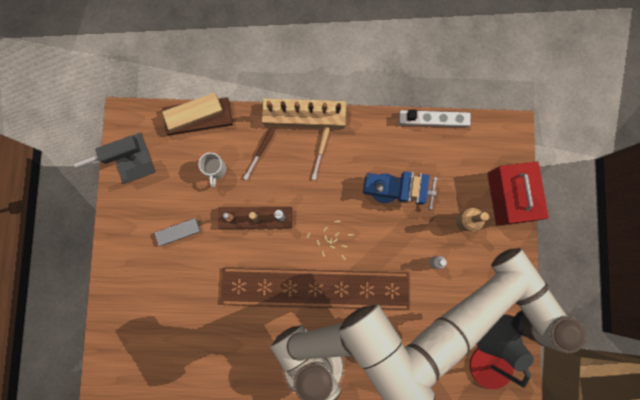

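The scene picture shows the metal gun at (358,238) in the block's far end, with the riffler at (376,262) and the burnisher at (397,287). The vice is at (260,170), its nipple near (271,168). The top picture has the gun at (279,215) and the vice at (395,187).

Run:
```python
from h import *
np.set_printoptions(precision=1,suppress=True)
D=np.load("first.npz")
P={n:{k:D[n+k] for k in("img","z_map","mtx","world_from_camera")} for n in("scene","top")}
a=cv2.resize(P["scene"]["img"][120:215,220:310],None,fx=6,fy=6,interpolation=2)[...,::-1]
cv2.imwrite("pics/vs.png",a)
cv2.imwrite("pics/vt.png",cv2.resize(P["top"]["img"][160:215,350:450],None,fx=7,fy=7,interpolation=2)[...,::-1])
for n,p in P.items():
    W,u,v=cloud(p)
    print(n,"table",np.median(W[(abs(W[:,0]-450)<30)&(abs(W[:,1])<80)],0))
    s=(abs(W[:,0]-520)<70)&(abs(W[:,1]-215)<180)&(W[:,2]>22)&(W[:,2]<42)
    r=cv2.minAreaRect(W[s,:2].astype(np.float32));print("rack",r,s.sum())
    s=(abs(W[:,0]-522)<40)&(abs(W[:,1]-130)<40)&(W[:,2]>75)
    print("gun top",W[s].mean(0),W[s].max(0),W[s].min(0),s.sum())
    s=(W[:,0]>540)&(W[:,0]<720)&(abs(W[:,1]+270)<170)&(W[:,2]>20)
    im=p["img"][v,u].astype(int)
    b=s&(im[:,2]>1.5*im[:,0])&(W[:,2]>64)&(W[:,2]<88)
    print("housing",b.sum(),cv2.minAreaRect(W[b,:2].astype(np.float32)))
    g=s&(im[:,2]<1.35*im[:,0])&(W[:,2]>70)&(W[:,1]>-275)
    print("grey");print(np.c_[W[g],u[g],v[g],im[g]][:60])
```

```text
scene table [447.3  -6.9   0.4]
rack ((515.9293823242188, 221.28875732421875), (79.55577087402344, 261.2277526855469), 2.041330575942993) 1785
gun top [524.  136.4 114.2] [533.8 146.3 140.5] [508.  116.7  75.8] 169
housing 502 ((639.2496337890625, -225.85354614257812), (131.2079315185547, 90.29537200927734), 84.02323913574219)
grey
[[ 601.8 -266.8   76.   270.   162.    71.    52.    60. ]
 [ 603.6 -263.3   75.3  270.   163.    52.    47.    64. ]
 [ 602.1 -259.3   73.5  271.   164.    94.    82.    85. ]
 [ 611.1 -255.3   77.2  269.   165.    64.    67.    82. ]
 [ 608.6 -252.9   78.   270.   165.   102.   102.   107. ]
 [ 619.7 -217.   117.2  271.   165.   129.   122.   119. ]
 [ 619.6 -209.   124.6  272.   165.   169.   154.   141. ]
 [ 616.6 -208.1  123.8  273.   165.   165.   148.   136. ]
 [ 611.7 -211.7  117.9  274.   165.   144.   123.   111. ]
 [ 652.9 -274.2   77.3  255.   166.    58.    53.    46. ]
 [ 616.3 -252.1   78.1  268.   166.    55.    57.    70. ]
 [ 624.  -224.2  108.2  269.   166.    82.    79.    82. ]
 [ 625.2 -212.7  119.5  270.   166.   126.   118.   110. ]
[... 5942 characters left out ...]
 -160.    73.4  364.   186.    46.    47.    62. ]
 [ 625.5 -196.5  115.1  376.   186.    59.    61.    63. ]
 [ 626.1 -200.3  111.9  377.   186.    71.    70.    68. ]
 [ 626.  -203.6  113.4  378.   186.    83.    80.    77. ]
 [ 626.3 -207.2  111.9  379.   186.    98.    93.    90. ]
 [ 624.8 -209.2  121.7  380.   186.   117.   111.   107. ]
 [ 625.8 -213.4  116.6  381.   186.   130.   123.   119. ]
 [ 627.4 -218.1  107.6  382.   186.   109.   105.   101. ]
 [ 627.5 -221.5  107.6  383.   186.    76.    78.    83. ]
 [ 622.8 -197.2  110.4  376.   187.    61.    61.    64. ]
 [ 621.2 -199.2  120.7  377.   187.    84.    80.    78. ]
 [ 623.  -204.   110.8  378.   187.   100.    95.    92. ]]
```

View pics/vs.png

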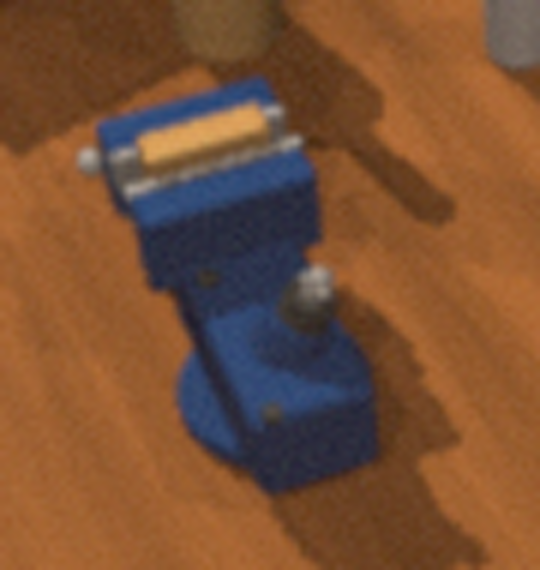

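View pics/vt.png

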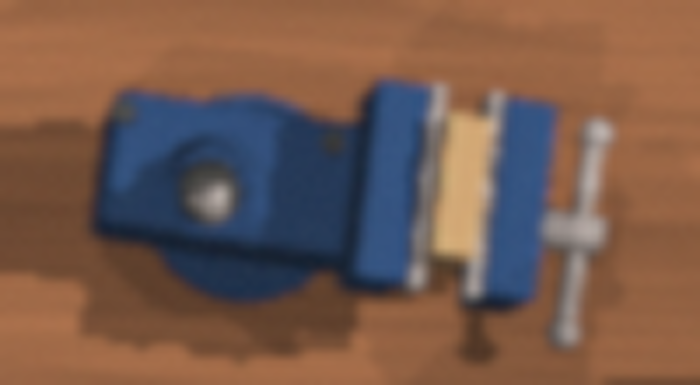

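The crops show the nipple tip near scene (273,165.5) and top (380.7,188). The nipple leans towards the robot and the vice yaw is about -0.15. The tool can't tilt, so I'll have to pivot the gun in the grip, using the rack hole as the reaction. First the approach numbers.

```bash
cat >> h.py <<'E'
def go(target,xdir):
    "slide (m) and roll (deg) from measured pose to TCP target with tool x (or -x) along xdir"
    s=read_state();r=R.from_quat(s["ee_rot"]);d=r.inv().apply(np.array(target)-s["position"])/1e3
    x=r.inv().apply([xdir[0],xdir[1],0]);a=np.degrees(np.arctan2(x[1],x[0]));a=(a+90)%180-90
    return np.round(d,4),round(a,2)
E
python3 - <<'E'
from h import *
np.set_printoptions(precision=4,suppress=True)
D=np.load("first.npz")
S,T=[{k:D[n+k] for k in("img","z_map","mtx","world_from_camera")} for n in("scene","top")]
s=read_state();print(s["ee_rot"],"\n",R.from_quat(s["ee_rot"]).as_matrix())
print("rows above gun",go([519,132,330],[1,.034]),"grasp",go([519,132,254.7],[1,.034]))
print("tip",tri(S,(272.8,165.2),T,(380.6,188.2)),tri(S,(272.5,164.9),T,(380.1,189.6)))
A=[atz(T,(350+a/7,160+b/7),h)for a,b,h in[(130,92,76),(100,232,76),(375,80,118),(350,283,118),(600,130,70),(565,340,70)]]
for i in(0,2,4):d=A[i]-A[i+1];print(A[i],A[i+1],"len",np.linalg.norm(d),"yaw",np.arctan2(d[1],d[0]))
E
```

```text
[-0.1715  0.9852 -0.      0.    ] 
 [[-0.9412 -0.338   0.    ]
 [-0.338   0.9412 -0.    ]
 [-0.     -0.     -1.    ]]
rows above gun (array([-0.533 ,  0.5738,  0.0747]), np.float64(17.81)) grasp (array([-0.533 ,  0.5738,  0.15  ]), np.float64(17.81))
tip (array([ 616.9081, -211.0883,  120.5189]), np.float64(1.5184065450330526)) (array([ 614.6564, -211.3414,  119.5727]), np.float64(4.398247181223822))
[ 676.6633 -174.9514   76.    ] [ 605.4516 -161.1229   76.    ] len 72.54192209729838 yaw -0.19180094950393167
[ 678.3551 -289.8181  118.    ] [ 578.0345 -278.3433  118.    ] len 100.9747277967476 yaw -0.1138861107138807
[ 665.8786 -412.5549   70.    ] [ 559.0903 -394.8514   70.    ] len 108.24581504249102 yaw -0.16428698700249358
```

carry_out([
  [-0.533, 0.574, 0.05],
  [-0.533, 0.574, 0.05],
  [-0.533, 0.574, 0.05],
  [-0.533, 0.574, 0.05],
  [-0.533, 0.574, 0.05],
  [-0.533, 0.574, 0.05],
  [-0.533, 0.574, 0.05],
  [-0.533, 0.574, 0.05],
], roll=[17.8, 17.8, 17.8, 17.8, 17.8, 17.8, 17.8, 17.8], claw=[0.0854, 0.0854, 0.0854, 0.0854, 0.0854, 0.0854, 0.0854, 0.0854])

```text
clock: 2.4
position: [407.1, -128.5, 373.4]
ee_rot: [-0.017, 1.0, -0.0, 0.001]
contact_force: [1.8, -0.3, 0.1]
gripper_width: 85.7
grasp_force: 0.0
```

```bash
python3 -c "
from h import *
print(read_state()['position'],go([519,132,320],[1,.034]))"
```

```text
[ 407.13252876 -128.52038953  373.41700197] (array([-0.1207,  0.2565,  0.0536]), np.float64(0.03))
```

carry_out([
  [-0.121, 0.257, 0.04],
  [-0.121, 0.257, 0.05],
  [-0.121, 0.257, 0.05],
  [-0.121, 0.257, 0.05],
  [-0.121, 0.257, 0.05],
  [-0.121, 0.257, 0.05],
  [-0.121, 0.257, 0.05],
  [-0.121, 0.257, 0.05],
], roll=[0, 0, 0, 0, 0, 0, 0, 0], claw=[0.0854, 0.0854, 0.0854, 0.0854, 0.0854, 0.0854, 0.0854, 0.0854])

```text
clock: 3.4
position: [518.6, 129.5, 323.4]
ee_rot: [-0.016, 1.0, 0.0, 0.0]
contact_force: [-0.1, 0.2, -0.9]
gripper_width: 85.7
grasp_force: 0.0
```

```bash
python3 -c "
from h import *
print(read_state()['position'],go([519,132,254.7],[1,.034]))"
```

```text
[518.57147068 129.49000652 323.38803691] (array([-0.0005,  0.0025,  0.0687]), np.float64(-0.06))
```

carry_out([
  [0, 0.002, 0.035],
  [0, 0.002, 0.068],
  [0, 0.002, 0.068],
  [0, 0.002, 0.068],
  [0, 0.002, 0.068],
  [0, 0.002, 0.068],
  [0, 0.002, 0.068],
  [0, 0.002, 0.068],
], roll=[0, 0, 0, 0, 0, 0, 0, 0], claw=[0.0854, 0.0854, 0.04, 0.02, 0.02, 0.02, 0.02, 0.02])

```text
clock: 4.4
position: [519.4, 132.5, 256.7]
ee_rot: [-0.017, 1.0, 0.0, 0.001]
contact_force: [-0.1, -2.0, 6.4]
gripper_width: 27.0
grasp_force: 58.7
```

Run:
```python
from h import *
s=read_state();print(s['position'],s['contact_force'],s['wrist_torque'],s['gripper_width'],s['grasp_force'])
p=get_image("scene");cv2.imwrite("pics/g1.png",cv2.resize(p["img"][180:320,310:430],None,fx=4,fy=4,interpolation=2)[...,::-1])
```

```text
[519.38859986 132.47580187 256.73085733] [-0.14868519 -1.99904038  6.42812285] [-0.64125754  0.13374635 -0.01381021] 27.016767753560746 58.70573937892914
```

View pics/g1.png

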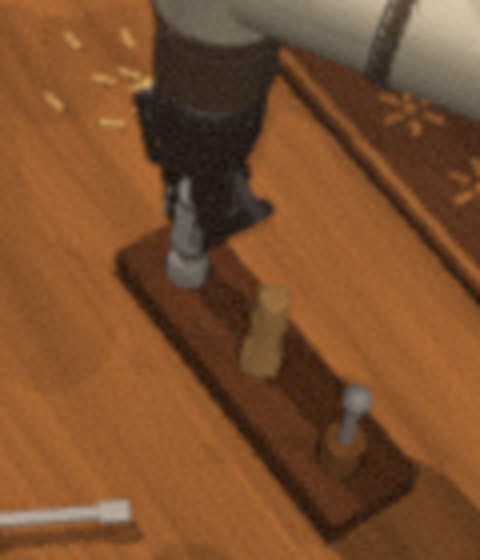

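carry_out([
  [0, 0, -0.003],
  [0.004, 0, -0.003],
  [0.008, 0, -0.003],
  [0.011, 0, -0.003],
  [0.014, 0, -0.003],
  [0.017, 0, -0.003],
  [0.02, 0, -0.003],
  [0.02, 0, -0.003],
], roll=[0, 0, 0, 0, 0, 0, 0, 0], claw=[0.02, 0.02, 0.02, 0.02, 0.02, 0.02, 0.02, 0.02])

```text
clock: 5.45
position: [501.0, 132.4, 259.5]
ee_rot: [-0.018, 1.0, 0.001, 0.004]
contact_force: [6.5, -3.2, -1.2]
gripper_width: 26.6
grasp_force: 60.3
```

```bash
cat >> h.py <<'E'
def gunpts(p,c,r,zmin=30,zmax=400):
    W,u,v=cloud(p);im=p["img"][v,u].astype(int)
    s=(np.linalg.norm(W[:,:2]-c,axis=1)<r)&(W[:,2]>zmin)&(W[:,2]<zmax)
    return W[s],u[s],v[s],im[s]
E
python3 - <<'E'
from h import *
s=read_state();print(s['position'],s['contact_force'],s['wrist_torque'],s['gripper_width'],s['grasp_force'])
p=get_image("scene");cv2.imwrite("pics/g2.png",cv2.resize(p["img"][190:290,310:420],None,fx=6,fy=6,interpolation=2)[...,::-1])
E
```

```text
[501.03520952 132.42199119 259.53530133] [ 6.51181486 -3.22613277 -1.17535848] [-0.92350922 -2.51880054 -0.01035429] 26.583234729365163 60.25325417518616
```

View pics/g2.png

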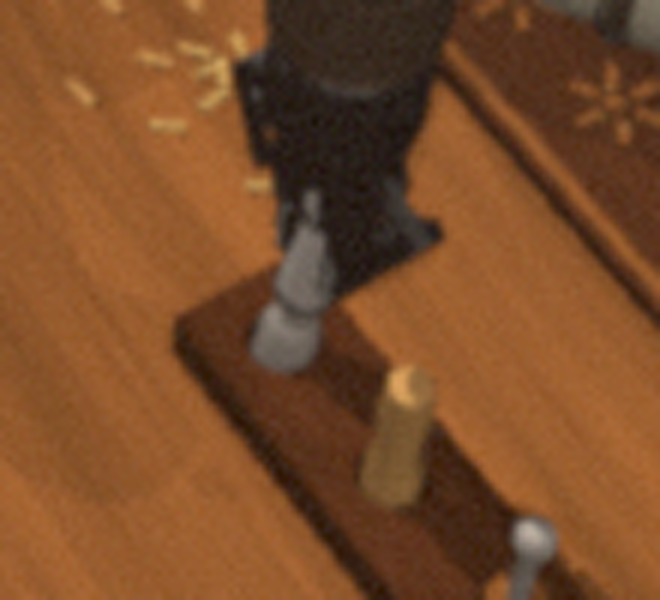

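The gun is pivoting as intended at 6.5 N: in the crop its rear is at (312,200) and its mouth at (283,350). I'll carry on to full tilt.

carry_out([
  [0.004, 0, 0],
  [0.008, 0, 0],
  [0.012, 0, 0],
  [0.015, 0, 0],
  [0.018, 0, 0],
  [0.021, 0, 0],
  [0.021, 0, 0],
  [0.021, 0, -0.03],
], roll=[0, 0, 0, 0, 0, 0, 0, 0], claw=[0.02, 0.02, 0.02, 0.02, 0.02, 0.02, 0.02, 0.02])

```text
clock: 6.5
position: [477.2, 130.8, 286.1]
ee_rot: [-0.017, 1.0, -0.001, -0.003]
contact_force: [0.2, -1.1, -3.6]
gripper_width: 26.9
grasp_force: 61.6
```

Run:
```python
from h import *
s=read_state();print(s['position'],s['contact_force'],s['wrist_torque'],s['gripper_width'],s['grasp_force'])
```

```text
[477.17164961 130.75862779 286.14929178] [ 0.15837966 -1.10420198 -3.55926719] [-0.07676801  0.07385309 -0.03956727] 26.87137035521355 61.628347635269165
```

```bash
python3 -c "
from h import *
print(go([558,-202,389],[-.988,.154]))"
```

```text
(array([-0.0692, -0.3355, -0.1024]), np.float64(10.76))
```

carry_out([
  [0, -0.01, -0.06],
  [-0.01, -0.06, -0.1],
  [-0.02, -0.12, -0.103],
  [-0.035, -0.18, -0.103],
  [-0.05, -0.24, -0.103],
  [-0.06, -0.29, -0.103],
  [-0.069, -0.335, -0.103],
  [-0.069, -0.335, -0.103],
], roll=[0, 2, 4, 6, 8, 10, 10.8, 10.8], claw=[0.02, 0.02, 0.02, 0.02, 0.02, 0.02, 0.02, 0.02])

```text
clock: 7.5
position: [558.0, -203.7, 388.9]
ee_rot: [0.079, 0.997, 0.0, -0.002]
contact_force: [-0.2, 0.5, -3.4]
gripper_width: 27.0
grasp_force: 61.6
```

Run:
```python
from h import *
np.set_printoptions(precision=1,suppress=True)
s=read_state();print(s['position'],s['ee_rot'],s['contact_force'],s['gripper_width'])
P={n:get_image(n) for n in("scene","top")}
np.savez("near.npz",**{n+k:p[k] for n,p in P.items() for k in("img","z_map","mtx","world_from_camera")})
for t in("gun","gun_grip","nipple_tip"):
    r={n:place_of(p,t) for n,p in P.items()}
    print(t,{n:[(np.round(d["at"],1).tolist(),round(d["conf"],2)) for d in x[:2]] for n,x in r.items()})
a=cv2.resize(P["scene"]["img"][95:195,230:330],None,fx=6,fy=6,interpolation=2)
cv2.imwrite("pics/n1.png",a[...,::-1])
b=cv2.resize(P["top"]["img"][160:240,340:440],None,fx=7,fy=7,interpolation=2)
cv2.imwrite("pics/n2.png",b[...,::-1])
```

```text
[ 558.  -203.7  388.9] [ 0.1  1.   0.  -0. ] [-0.2  0.5 -3.4] 26.952454123908392
gun {'scene': [([275.3, 158.3], 0.57)], 'top': []}
gun_grip {'scene': [([286.1, 133.5], 0.78)], 'top': [([466.9, 220.2], 0.42)]}
nipple_tip {'scene': [([273.2, 165.8], 0.5)], 'top': [([435.8, 259.8], 0.2)]}
```

View pics/n1.png

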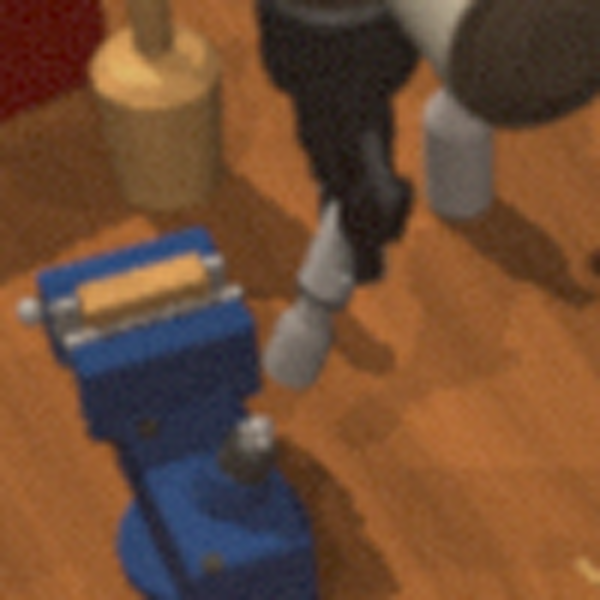

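View pics/n2.png

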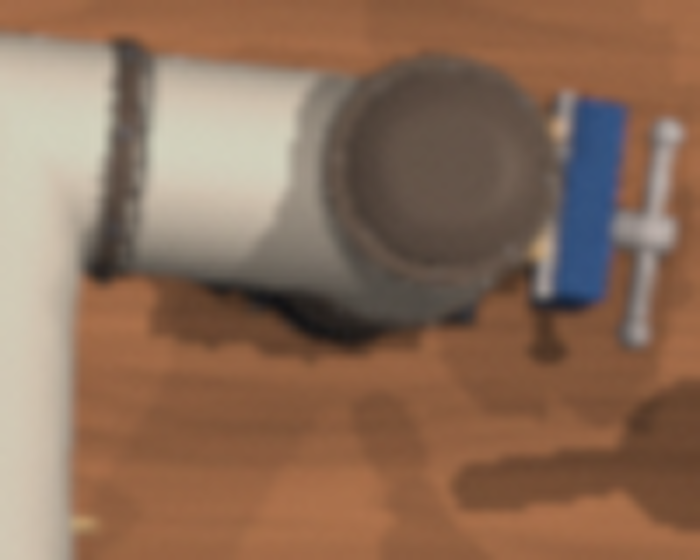

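The scene picture shows the tilted gun with its mouth end at crop (290,380), which is px (278,158), and the nipple tip at about (273,166). The arm hides the nipple from the top camera. I'll fit the gun's pose in the grip plane from its silhouette in the scene view.

```bash
cat > fit.py <<'E'
from h import *
from scipy.optimize import differential_evolution as DE
np.set_printoptions(precision=2,suppress=True)
K=6
def proj(p,X):
    T=np.linalg.inv(p["world_from_camera"]);c=np.c_[X,np.ones(len(X))]@T.T
    return np.c_[p["mtx"][0,2]+p["mtx"][0,0]*c[:,0]/-c[:,2],p["mtx"][1,2]+p["mtx"][1,1]*c[:,1]/c[:,2]]
def sil(p,o,n,segs,box):
    a=np.cross(n,[0,1,0]);a/=np.linalg.norm(a);b=np.cross(n,a);t=np.linspace(0,2*np.pi,24)[:,None]
    m=np.zeros(((box[3]-box[1])*K,(box[2]-box[0])*K),np.uint8)
    for z0,r0,z1,r1 in segs:
        X=np.r_[o+n*z0+r0*(np.cos(t)*a+np.sin(t)*b),o+n*z1+r1*(np.cos(t)*a+np.sin(t)*b)]
        q=((proj(p,X)-box[:2]+.5)*K).astype(np.float32)
        cv2.fillConvexPoly(m,cv2.convexHull(q).astype(np.int32),1)
    return m
GUN=[(0,15,36,15),(36,9,50,9),(50,14,70,14)]
def fitgun(p,pos,rot,box):
    im=cv2.resize(p["img"][box[1]:box[3],box[0]:box[2]],None,fx=K,fy=K,interpolation=2).astype(int)
    mask=((im.max(2)-im.min(2)<40)&(im.mean(2)>75)).astype(np.uint8)
    n_,lab,st,_=cv2.connectedComponentsWithStats(mask);k=1+np.argmax(st[1:,4]);mask=(lab==k)
    M=R.from_quat(rot).as_matrix();ex,g=M[:,0]*[1,1,0],pos+M[:,2]*154.7;ex/=np.linalg.norm(ex)
    def f(v):
        n=ex*np.sin(v[0])+np.array([0,0,np.cos(v[0])]);o=g-88*n+ex*v[1]+np.array([0,0,v[2]])
        s=sil(p,o,n,GUN,box)>0;return -(s&mask).sum()/(s|mask).sum()
    r=DE(f,[(.2,.75),(-15,15),(-15,15)],seed=1,maxiter=60,tol=1e-6)
    v=r.x;n=ex*np.sin(v[0])+np.array([0,0,np.cos(v[0])]);return r.fun,v,n,g-88*n+ex*v[1]+np.array([0,0,v[2]])
E
python3 - <<'E'
from fit import *
D=np.load("near.npz");S={k:D["scene"+k] for k in("img","z_map","mtx","world_from_camera")}
s=read_state();f=fitgun(S,s["position"],s["ee_rot"],(268,128,292,162));print(*f)
W,u,v=cloud(S);q=(u>=275)&(u<=282)&(v>=148)&(v<=157);print("head surf depth pts",np.median(W[q],0), "model head centre",f[3]+18*f[2])
print("model mouth px",proj(S,f[3][None]),"kin mouth",f[3])
# nominal nipple projection
yaw=-.155;n=np.array([-.4618*np.cos(yaw),-.4618*np.sin(yaw),.887])
t=np.array([617,-211,120.]);print(proj(S,np.array([t,t-34*n])))
E
```

```text
-0.7469295774647887 [ 0.42 -4.68  2.73] [-0.4   0.06  0.91] [ 598.45 -206.49  158.89]
head surf depth pts [ 595.99 -200.89  173.3 ] model head centre [ 591.16 -205.37  175.32]
model mouth px [[277.67 155.43]] kin mouth [ 598.45 -206.49  158.89]
[[272.56 165.29]
 [268.57 173.03]]
```

Run:
```python
from fit import *
D=np.load("near.npz");S={k:D["scene"+k] for k in("img","z_map","mtx","world_from_camera")}
im=S["img"].astype(int)
for v in range(126,164):
    print(v,' '.join(f"{int(im[v,u].mean()):3d}{'*' if im[v,u].max()-im[v,u].min()<35 else ' '}" for u in range(268,296)))
```

```text
126  68   70   71   70   80   98  107  106  108  110  100  109  103  103   96   72*  39*  29*  31*  26*  35*  38*  41*  40*  42*  56*  63*  58*
127  69   66   70   68   73   83   92  103  107  103  111  102  103  103   97   63   38*  39*  27*  30*  35*  39*  38*  35*  43*  55*  59*  60*
128  64   67   63   70   73   67   80   82  103  104  110  105  103  106   97   62   50*  71*  52*  31*  37*  43*  30*  31*  37*  49*  54*  49*
129  65   67   65   66   71   68   69   77   83   96  108  111  107  104   99   71   83* 116*  72*  30*  31*  33*  31*  34*  28*  40*  46*  43*
130  66   63   69   65   66   71   73   70   74   84  101  103  109  106   97   85  113* 132*  71*  25*  33*  25*  33*  32*  27*  34*  42*  36*
131  67   66   65   61   72   71   74   75   70   76   81   84   99  107  101  102  133* 133*  73*  28*  37*  24*  29*  29*  29*  29*  32*  31*
132  65   65   65   61   70   65   68   72   71   69   68   74   82  100  108  121  140* 134*  72*  37*  28*  36*  32*  33*  22*  32*  34*  28*
133  66   67   65   59   65   74   66   68   74   70   71   70   76   87  111  137  141* 127
[... 3670 characters left out ...]
  45*  46*  63*  82   90   89   92   89   91   85   83   90   85   94   97   97   97  100   97  100   96  102  101   96   93 
160  46*  41*  43*  50*  62*  77   83   87   83   87   87   84   83   88   96   90   92   95   97   97   94   94   91   93   97   93   96   93 
161  50*  47*  48*  69   79   88   86   85   88   88   87   87   91   93   96   94   93   91   91   94  100   91   91   85   89   91   93   95 
162  47*  50*  60*  77   84   85   89   86   87   86   84   94   94   95   92   91   92   91   93   92   91   88   87   84   86   90   93   94 
163  51*  43*  50*  68   89   87   88   82   87   88   85   95   98   93   95   95   90   91   92   89   84   81   86   87   86   85   85   88
```

```bash
cat > fit2.py <<'E'
from fit import *
from scipy.optimize import least_squares
SEG=[(0,15,36,15),(36,9,50,9),(50,14,120,14)]
L={131:283.2,132:282.7,133:282.2,134:281.8,135:281.3,136:280.9,137:280.5,138:280.1,139:279.6,140:278.9,141:278.9,147:276.1,148:275.7,149:275.2,150:274.8,151:274.3,152:273.9,153:273.6,154:273.2,155:273.0}
Rr={148:284.6,149:284.6,150:284.6,151:284.5,152:284.3,153:283.9,154:283.4,155:283.1}
def run(p,pos,rot,L,Rr,bot,box=(262,120,300,170)):
    M=R.from_quat(rot).as_matrix();ex,g=M[:,0]*[1,1,0],pos+M[:,2]*154.7;ex/=np.linalg.norm(ex)
    def pose(v):
        n=ex*np.sin(v[0])+np.array([0,0,np.cos(v[0])]);return n,g-88*n+ex*v[1]+np.array([0,0,v[2]])
    def res(v):
        n,o=pose(v);m=sil(p,o,n,SEG,box);e=[]
        ed=lambda r:np.flatnonzero(m[int((r-box[1]+.5)*K)])
        for r,x in L.items():
            q=ed(r);e.append((q[0]/K+box[0]-.5-x) if len(q) else 9)
        for r,x in Rr.items():
            q=ed(r);e.append((q[-1]+1)/K+box[0]-.5-x if len(q) else 9)
        b=np.flatnonzero(m.any(1))[-1];e+=[2*((b+1)/K+box[1]-.5-bot)]
        return np.array(e)
    r=DE(lambda v:(np.abs(res(v))**1.3).sum(),[(.2,.75),(-15,15),(-15,15)],seed=1,maxiter=80,tol=1e-8)
    return r.x,res(r.x),*pose(r.x)
E
python3 - <<'E'
from fit2 import *
D=np.load("near.npz");S={k:D["scene"+k] for k in("img","z_map","mtx","world_from_camera")}
s=read_state()
for b in(158.3,159.):print(*run(S,s["position"],s["ee_rot"],L,Rr,b))
E
```

```text
[ 0.42 -4.53  4.33] [-0.03 -0.03  0.13  0.03  0.03  0.1   0.   -0.1   0.07  0.27 -0.07 -0.27
 -0.37 -0.2  -0.3  -0.13 -0.23 -0.43 -0.2   0.33  1.57  1.07  0.73  0.33
  0.03  0.1   0.1   0.07  0.07] [-0.4   0.06  0.91] [ 598.32 -206.47  160.5 ]
[ 0.42 -5.22  2.14] [-0.03 -0.03  0.13  0.03  0.03  0.1   0.    0.07  0.07  0.27 -0.07 -0.27
 -0.2  -0.2  -0.13 -0.13 -0.23 -0.27 -0.2   0.    1.57  1.23  0.73  0.33
  0.2   0.1   0.1  -0.1   0.  ] [-0.41  0.06  0.91] [ 599.02 -206.58  158.33]
```

Two fits agree on a tilt of about 0.42 rad. The rest will be squared up by placing the grip on the nipple's axis once the mouth is captured. Next I'll go to about 14 mm off the tip and check.

carry_out([
  [-0.004, 0, 0.007],
  [-0.008, -0.001, 0.014],
  [-0.012, -0.001, 0.021],
  [-0.014, -0.001, 0.025],
  [-0.014, -0.001, 0.025],
], roll=[0, 0, 0, 0, 0], claw=[0.02, 0.02, 0.02, 0.02, 0.02])

```text
clock: 8.52
position: [572.1, -204.6, 365.3]
ee_rot: [0.077, 0.997, 0.0, -0.001]
contact_force: [-0.4, -0.1, -3.6]
gripper_width: 26.8
grasp_force: 61.6
```

Run:
```python
from fit2 import *
s=read_state();print(s['position'],s['ee_rot'],s['contact_force'],s['wrist_torque'])
p=get_image("scene");np.savez("near2.npz",**{k:p[k] for k in("img","z_map","mtx","world_from_camera")})
cv2.imwrite("pics/n3.png",cv2.resize(p["img"][125:185,245:305],None,fx=10,fy=10,interpolation=2)[...,::-1])
```

```text
[ 572.07 -204.57  365.28] [ 0.08  1.    0.   -0.  ] [-0.45 -0.1  -3.56] [-0.03  0.04 -0.01]
```

View pics/n3.png

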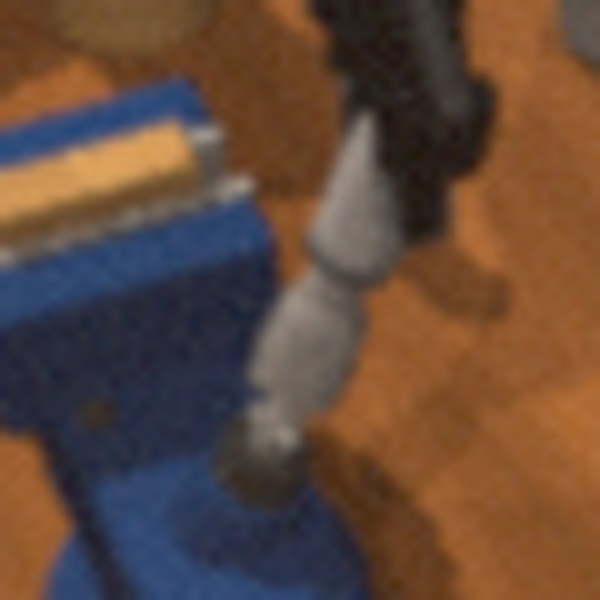

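The picture shows the gun's mouth, around crop (291,408), lying over the nipple tip, around (284,409), and the line-up is within about 2 mm. I'll shift slightly in y and advance along the nipple's axis, watching the force.

carry_out([
  [0, -0.0025, 0],
  [-0.002, -0.0025, 0.004],
  [-0.004, -0.0025, 0.008],
  [-0.0055, -0.0025, 0.0105],
  [-0.0065, -0.0025, 0.0125],
  [-0.0065, -0.0025, 0.0125],
], roll=[0, 0, 0, 0, 0, 0], claw=[0.02, 0.02, 0.02, 0.02, 0.02, 0.02])

```text
clock: 9.32
position: [577.1, -207.7, 356.4]
ee_rot: [0.076, 0.997, -0.0, -0.001]
contact_force: [-8.7, 4.0, 11.1]
gripper_width: 26.8
grasp_force: 63.3
```

```bash
cat > st.py <<'E'
from fit2 import *
s=read_state();M=R.from_quat(s["ee_rot"]).as_matrix();f=M.T@s["contact_force"];print(s["clock"],s["position"],"F tool",f,"T",M.T@s["wrist_torque"],s["gripper_width"])
yaw=-.155;n=np.array([-.4618*np.cos(yaw),-.4618*np.sin(yaw),.887]);t=np.array([617,-210.5,120.])
g=s["position"]+M[:,2]*154.7;d=g-t;a=d@n
print("grip ahead of tip along n",a,"lateral tool axes",M.T@(d-a*n))
E
python3 st.py
```

```text
9.325 [ 577.06 -207.69  356.43] F tool [  9.21   2.62 -11.08] T [-1.12  2.54 -0.23] 26.811954943682945
grip ahead of tip along n 91.04574030722885 lateral tool axes [-1.86 -3.51 -0.97]
```

Contact is 17 N along n with some excess +y force, so the nipple lies to the +y side of the mouth's centre. I'll back off, shift +3 mm in y and advance again.

carry_out([
  [0.003, 0, -0.0055],
  [0.003, 0.003, -0.0055],
  [0.0015, 0.003, -0.003],
  [0, 0.003, 0],
  [-0.001, 0.003, 0.002],
  [-0.001, 0.003, 0.002],
], roll=[0, 0, 0, 0, 0, 0], claw=[0.02, 0.02, 0.02, 0.02, 0.02, 0.02])

```text
clock: 10.07
position: [579.1, -204.7, 352.3]
ee_rot: [0.077, 0.997, 0.0, -0.001]
contact_force: [-2.5, 3.3, 3.4]
gripper_width: 26.9
grasp_force: 62.4
```

```bash
python3 st.py
```

```text
10.075 [ 579.1  -204.68  352.26] F tool [ 2.96  2.9  -3.41] T [-1.16  1.16 -0.12] 26.902497286322756
grip ahead of tip along n 86.59526840218437 lateral tool axes [-1.44 -0.01 -0.75]
```

carry_out([
  [-0.0005, 0.001, 0.0025],
  [-0.0015, 0.001, 0.005],
  [-0.0025, 0.001, 0.008],
  [-0.0025, 0.001, 0.008],
], roll=[0, 0, 0, 0], claw=[0.02, 0.02, 0.02, 0.02])

```text
clock: 10.58
position: [582.4, -204.4, 343.2]
ee_rot: [0.077, 0.997, 0.0, -0.0]
contact_force: [-2.3, 1.6, 1.3]
gripper_width: 26.4
grasp_force: 61.9
```

```bash
python3 st.py
```

```text
10.575 [ 582.37 -204.45  343.16] F tool [ 2.57  1.24 -1.3 ] T [-0.79  0.56 -0.13] 26.393175032722873
grip ahead of tip along n 76.96035249161616 lateral tool axes [-0.38  0.64 -0.2 ]
```

carry_out([
  [-0.001, 0, 0.002],
  [-0.002, 0, 0.004],
  [-0.0025, 0, 0.005],
  [-0.0025, 0, 0.005],
], roll=[0, 0, 0, 0], claw=[0.02, 0.02, 0.02, 0.02])

```text
clock: 11.08
position: [584.5, -204.8, 338.9]
ee_rot: [0.077, 0.997, 0.0, 0.0]
contact_force: [-4.3, 3.8, 4.8]
gripper_width: 26.7
grasp_force: 62.3
```

```bash
python3 st.py
```

```text
11.075 [ 584.54 -204.78  338.9 ] F tool [ 4.85  3.08 -4.76] T [-1.26  1.07 -0.19] 26.709810454764455
grip ahead of tip along n 72.15837823401776 lateral tool axes [-0.38  0.65 -0.2 ]
```

carry_out([
  [-0.001, 0, 0.002],
  [-0.002, 0, 0.004],
  [-0.0025, 0, 0.005],
  [-0.0025, 0, 0.005],
], roll=[0, 0, 0, 0], claw=[0.02, 0.02, 0.02, 0.02])

```text
clock: 11.58
position: [586.5, -205.1, 335.5]
ee_rot: [0.077, 0.997, -0.0, -0.0]
contact_force: [-6.5, 5.1, 9.8]
gripper_width: 26.7
grasp_force: 63.2
```

```bash
python3 st.py
```

```text
11.575 [ 586.5  -205.09  335.47] F tool [ 7.17  4.01 -9.82] T [-1.56  2.1  -0.22] 26.73152270601339
grip ahead of tip along n 68.23848646278039 lateral tool axes [-0.47  0.59 -0.24]
```

carry_out([
  [-0.001, 0.001, 0.002],
  [-0.0015, 0.001, 0.003],
  [-0.0015, 0.001, 0.003],
], roll=[0, 0, 0], claw=[0.02, 0.02, 0.02])

```text
clock: 11.95
position: [587.1, -204.8, 335.3]
ee_rot: [0.076, 0.997, -0.001, -0.001]
contact_force: [-13.1, 7.2, 22.0]
gripper_width: 27.1
grasp_force: 64.4
```

```bash
python3 st.py
```

```text
11.95 [ 587.13 -204.75  335.3 ] F tool [ 14.09   5.12 -21.93] T [-1.55  4.03 -0.23] 27.12171077814448
grip ahead of tip along n 67.93568653268535 lateral tool axes [-0.66  0.73 -0.35]
```

A hard stop at 29 N along the nipple, after the resistance grew at about the spring's rate. I'll check that in the picture.

Run:
```python
from fit2 import *
p=get_image("scene");np.savez("near3.npz",**{k:p[k] for k in("img","z_map","mtx","world_from_camera")})
cv2.imwrite("pics/n4.png",cv2.resize(p["img"][130:190,245:305],None,fx=10,fy=10,interpolation=2)[...,::-1])
im=p["img"].astype(int)
for v in range(142,182):
    print(v,' '.join(f"{int(im[v,u].mean()):3d}{'*' if im[v,u].max()-im[v,u].min()<35 else ' '}" for u in range(262,290)))
```

```text
142  95   86   81   75*  81*  84*  95   99   76   64   65   66   68   56*  41*  33*  27*  34*  35*  33*  37*  46*  56*  66*  54*  48*  49   63 
143  76   73   77   84*  93* 121* 137* 139*  91   57   58   59   62   53*  29*  34*  32*  32*  35*  34*  38*  39*  50*  58*  60*  49*  39*  46*
144  81   81   92   96* 103* 124* 114* 102*  74*  69   64   66   61   53   38*  45*  39*  38*  33*  40*  42*  40*  52*  58*  63*  55*  46*  37*
145  94*  94*  96*  85*  78*  96*  88   79   73*  80   84   82   82   66   63*  78*  53*  28*  36*  33*  33*  36*  43*  54*  60*  46*  39*  40*
146  83*  79*  75   77   71   76   78   73   77*  74*  86   89   88   75   91* 115*  72*  31*  38*  30*  35*  33*  38*  45*  44*  43*  33*  41 
147  75   77   77   76   78   75   73   78   77   77*  88   88   89   96  120* 130*  75*  26*  29*  29*  32*  36*  35*  38*  39*  34*  17*  51 
148  71   78   73   75   78   76   77   77   77   72   78*  83   95  115  135* 132*  80*  32*  28*  31*  29*  27*  30*  34*  34*  32*  27*  56 
149  73   74   79   74   73   77   75   72   68   63   59*  82   99  128  142* 129*  76*  36
[... 3958 characters left out ...]
  59   57*  56*  53   56*  51   50*  45*  42*  46*  48*  57*  47*  47*  44*  51   52   55   57   64   66   62   71   80   99 
178  69   63   61   57   57*  57*  53*  54*  53*  47*  47*  43*  44*  55*  55*  52*  47*  41*  48*  52   58   66   67   67   63   61   73   97 
179  75   68   59   56*  58*  52*  57*  51*  47*  43*  47*  47*  52*  54*  47*  52*  49*  46*  51*  54   54   66   64   66   68   67   64   91 
180  77   74   62   54*  57*  54*  52*  51*  48*  50*  50*  50*  50*  54*  52*  51*  55*  41*  46*  49*  48   57   62   64   64   62   69   78 
181  82   84   74   67   58   62   57   53*  48*  52*  51*  54*  49*  51*  55*  53*  56*  48*  40*  47*  48   52   63   68   67   67   66   63
```

View pics/n4.png

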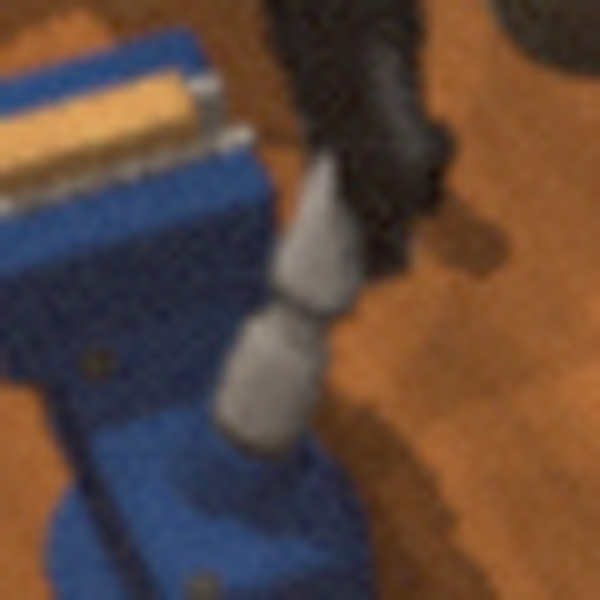

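```bash
python3 - <<'E'
from fit2 import *
D=np.load("near3.npz");S={k:D[k] for k in("img","z_map","mtx","world_from_camera")}
s=read_state()
L={149:274.1,150:273.7,151:273.4,152:273.1,153:272.7,154:272.3,155:272.1,156:271.9,162:269.,163:268.6,164:268.2,165:267.6,166:267.2,167:266.9,168:266.6,169:266.3,170:266.1}
Rr={164:276.5,165:276.5,166:276.4,167:276.1,168:275.9,169:275.6}
for b in(173.6,174.1):
    r=run(S,s["position"],s["ee_rot"],L,Rr,b,(255,138,300,185));print(*r)
    m,n=r[3],r[2]
yaw=-.155;n0=np.array([-.4618*np.cos(yaw),-.4618*np.sin(yaw),.887]);t=np.array([617,-210.5,120.]);o=t-34*n0
d=m-o;a=d@n0;print("mouth z on nipple",a,"lat",d-a*n0,"angle",np.arccos(n@n0))
E
python3 st.py
```

```text
[ 0.38 -5.89  1.59] [-0.1  -0.03 -0.07 -0.1  -0.2  -0.13 -0.27 -0.57 -0.17 -0.1  -0.2   0.07
 -0.03 -0.07 -0.1  -0.13  0.07  1.83  1.5   1.1   1.07  0.77  0.73  0.13] [-0.37  0.06  0.93] [ 625.21 -210.94  100.62]
[ 0.38 -5.88  1.54] [-0.1  -0.03 -0.07 -0.1  -0.2  -0.13 -0.27 -0.57 -0.17 -0.1  -0.2   0.07
 -0.03 -0.07 -0.1  -0.13  0.07  1.83  1.5   1.1   1.07  0.77  0.73 -0.53] [-0.37  0.06  0.93] [ 625.22 -210.95  100.57]
mouth z on nipple 12.986919939039947 lat [-1.36  1.05 -0.79] angle 0.09542366374091285
12.0 [ 587.13 -204.74  335.31] F tool [ 14.22   4.85 -22.52] T [-1.6   3.96 -0.3 ] 26.99552335241622
grip ahead of tip along n 67.93646624450213 lateral tool axes [-0.68  0.75 -0.35]
```

The picture shows the head right down over the nipple, with the mouth rim at crop (255,440) by the boss. The coupler is still under-tilted by about 0.06 rad. I'll square it up by swinging the grip about 5 mm around the seat, and ease the side load.

carry_out([
  [0.001, 0.0005, 0.0005],
  [0.002, 0.001, 0.001],
  [0.003, 0.001, 0.0015],
  [0.004, 0.001, 0.002],
  [0.005, 0.001, 0.0025],
  [0.005, 0.001, 0.0025],
], roll=[0, 0, 0, 0, 0, 0], claw=[0.02, 0.02, 0.02, 0.02, 0.02, 0.02])

```text
clock: 12.75
position: [584.2, -203.8, 334.4]
ee_rot: [0.076, 0.997, -0.002, 0.004]
contact_force: [-9.5, 2.5, 21.3]
gripper_width: 27.3
grasp_force: 64.3
```

```bash
python3 st.py
python3 - <<'E'
from fit2 import *
p=get_image("scene");np.savez("near4.npz",**{k:p[k] for k in("img","z_map","mtx","world_from_camera")})
im=p["img"].astype(int)
for v in range(145,177):
    print(v,' '.join(f"{int(im[v,u].mean()):3d}" for u in range(262,286)))
E
```

```text
12.75 [ 584.21 -203.77  334.41] F tool [  9.57   0.98 -21.39] T [-0.67  2.24 -0.09] 27.28595537849442
grip ahead of tip along n 67.87420521685684 lateral tool axes [0.93 1.07 0.48]
145  95  89  91  81  84  94  90  81  72  79  83  84  84  87  58  63  55  44  34  37  30  36  40  48
146  86  81  79  73  74  74  75  76  77  78  86  87  86  82  79 103  89  48  31  30  32  32  32  42
147  75  76  72  77  81  74  75  73  77  83  88  87  85  89 108 134 116  63  28  34  33  29  30  40
148  72  76  77  77  76  76  78  75  80  75  76  84  88 103 131 144 122  63  32  26  30  36  30  34
149  78  73  80  77  75  75  74  72  67  64  64  79  90 112 141 140 114  63  31  31  31  24  32  29
150  75  72  69  74  73  64  62  57  53  51  60  80  92 122 142 138 115  73  37  32  32  26  36  32
151  72  72  65  64  56  55  50  50  43  42  56  82 105 137 141 132 112  84  54  39  30  28  25  33
152  63  56  55  44  49  43  43  48  47  50  56  85 117 140 139 125 107  89  67  43  31  31  31  32
153  53  51  40  47  48  47  48  42  43  45  48  87 125 140 133 119 111  96  80  50  30  24  31  33
154  45  42  44  42
[... 1580 characters left out ...]

170  55  53  58  72  93 114 116 110 103 103 101  94  89  76  59  56  55  68  73  77  89  92  97  92
171  70  71  67  65  79 104 109 104 106 104 100  94  79  68  53  54  59  61  52  60  71  88  93  92
172  78  76  67  65  68  83  97 101  99  99  94  86  74  60  54  51  53  55  60  56  61  71  88  93
173  73  71  71  69  65  66  75  87  93  94  86  75  68  54  52  56  50  51  54  55  58  59  68  89
174  69  65  72  70  63  64  57  64  65  73  66  63  49  52  57  54  55  55  56  57  55  59  64  71
175  69  67  62  60  60  61  60  56  52  51  45  36  44  48  51  49  46  50  48  58  57  58  56  59
176  65  66  63  59  57  62  58  57  54  52  43  43  44  43  46  52  48  53  52  55  54  55  61  60
```

carry_out([
  [0.001, 0, 0.0005],
  [0.002, 0, 0.001],
  [0.003, 0, 0.0015],
  [0.004, 0, 0.002],
  [0.005, 0, 0.0025],
  [0.005, 0, 0.0025],
], roll=[0, 0, 0, 0, 0, 0], claw=[0.02, 0.02, 0.02, 0.02, 0.02, 0.02])

```text
clock: 13.55
position: [580.6, -203.4, 332.6]
ee_rot: [0.076, 0.997, -0.002, 0.007]
contact_force: [-5.7, 0.8, 20.3]
gripper_width: 27.1
grasp_force: 64.6
```

```bash
python3 st.py
python3 - <<'E'
from fit2 import *
p=get_image("scene");np.savez("near5.npz",**{k:p[k] for k in("img","z_map","mtx","world_from_camera")})
im=p["img"].astype(int)
for v in list(range(149,158))+list(range(161,176)):
    print(v,' '.join(f"{int(im[v,u].mean()):3d}" for u in range(264,282)))
E
```

```text
13.55 [ 580.59 -203.4   332.64] F tool [  5.47  -0.11 -20.36] T [-0.22  1.   -0.02] 27.14448186041536
grip ahead of tip along n 67.56647331469067 lateral tool axes [3.82 0.8  1.92]
149  72  79  77  79  72  69  68  61  71  81  87  98 121 144 146 113  57  35
150  76  73  70  70  62  57  58  52  60  80  86 101 134 146 137 115  67  32
151  60  62  58  55  47  51  49  49  56  87  95 120 146 146 130 112  74  49
152  52  51  48  51  45  49  47  43  55  75 105 137 141 137 121 111  91  65
153  46  44  50  44  48  46  50  39  53  77 116 147 144 129 120 112  89  74
154  46  46  45  42  43  45  47  41  51  81 131 146 134 125 118 109  84  74
155  47  40  49  44  44  44  47  46  56  92 141 140 128 119 117 108  87  77
156  46  48  48  48  49  51  43  49  64 101 138 139 123 114 115 109  88  74
157  41  45  48  51  46  42  47  49  58 102 132 130 122 117 114 108  93  82
161  47  52  51  49  50  48  59  97 122 118 104  84  72  70  65  67  69  85
162  52  51  51  50  53  64 102 133 134 121 105  96  87  67  73  82  91  99
163  50  53  52  46  61  88 129 144 136 120 103  99  89  73  81 100 105 102
164  50
[... 204 characters left out ...]
  81  98 105 103
167  52  47  58  87 120 125 117 114 105 102 103  98  91  77  89 103 107 108
168  50  52  72 106 125 120 114 109 104 105 101 100  89  69  78  93 103 106
169  51  60  84 116 122 116 110 108 103 100  95  87  73  58  62  79  99  99
170  58  70  91 119 116 112 106 104  96  98  91  76  59  57  58  71  70  83
171  68  66  82 103 114 111 105 102 100  91  83  73  54  49  55  60  60  60
172  66  69  67  82  99 105 104 100  99  89  82  62  53  53  58  55  54  50
173  64  68  70  66  74  85  96  96  89  84  68  58  54  52  52  54  50  56
174  70  69  70  64  61  61  69  78  76  64  51  51  53  52  55  55  53  51
175  61  62  61  64  68  57  55  56  53  46  44  42  44  55  51  50  51  54
```

Run:
```python
from fit2 import *
s=read_state()
def edge(r,x0,level,lo,hi):
    for u in range(lo,hi):
        a,b=r[u],r[u+1]
        if a<level<=b:return u+(level-a)/(b-a)
for f in("near3","near4","near5"):
    D=np.load(f+".npz");S={k:D[k] for k in("img","z_map","mtx","world_from_camera")};g=S["img"].astype(float).mean(2)
    L={v:edge(g[v],0,92,262,282) for v in list(range(153,157))+list(range(162,170))}
    r=run(S,s["position"],s["ee_rot"],L,{},174,(255,138,300,185))
    h=np.array([(v,x) for v,x in L.items() if v>160]);print(f,r[0],"head slope",np.polyfit(*h.T,1)[0],np.round(r[1],2)[:12])
yaw=-.155
for th in(.38,.42,.48):
    n=np.array([-np.sin(th)*np.cos(yaw),-np.sin(th)*np.sin(yaw),np.cos(th)]);o=np.array([628,-211,98.])
    m=sil(S,o,n,SEG,(255,138,300,185));x=[np.flatnonzero(m[int((v-138+.5)*K)])[0]/K for v in range(162,170)];print(th,"head slope model",np.polyfit(range(8),x,1)[0])
```

```text
near3 [  0.38 -10.13   3.08] head slope -0.39226007500115334 [ 0.06 -0.04 -0.08 -0.22 -0.07 -0.11 -0.02  0.22  0.1   0.06 -0.07  0.04]
near4 [ 0.4  -8.22  2.61] head slope -0.401347134841389 [ 0.04 -0.05 -0.1  -0.15 -0.04  0.16  0.18  0.05  0.06  0.05  0.03  0.11]
near5 [ 0.43 -6.25  1.15] head slope -0.49281153511757586 [ 0.3   0.13 -0.16 -0.24 -0.23 -0.08  0.    0.19  0.05  0.03  0.08  0.1 ]
0.38 head slope model -0.3869047619047615
0.42 head slope model -0.43055555555555447
0.48 head slope model -0.4999999999999985
```

carry_out([
  [0.001, 0, 0.001],
  [0.0018, 0, 0.002],
  [0.0018, 0, 0.002],
  [0.0018, 0, 0.002],
], roll=[0, 0, 0, 0], claw=[0.02, 0.02, 0.02, 0.02])

```text
clock: 14.1
position: [578.9, -203.3, 331.4]
ee_rot: [0.076, 0.997, -0.003, 0.007]
contact_force: [-7.8, 1.2, 23.5]
gripper_width: 26.7
grasp_force: 65.3
```

```bash
python3 st.py
```

```text
14.1 [ 578.86 -203.25  331.4 ] F tool [  7.61  -0.1  -23.63] T [-0.26  1.25 -0.02] 26.72080039897411
grip ahead of tip along n 67.22942514899988 lateral tool axes [5.64 0.63 2.84]
```

```bash
python3 -c "
from bench import *
print(job_done())"
```

```text
the job is handed in; nothing more can be done
None
```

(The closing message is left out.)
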